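Spot-check a covered skillet with the infrared thermometer

TASK

Check how hot the skillet is: lift its lid off and set the lid down gently, flat on the wire cooling rack, then draw the infrared thermometer out of its holster, carry it clear of the jars and over the pan's rim, and hold it upright, nose down, with its lens about 2 cm above the middle of the pan floor, never touching the pan with it. Finish like that, still gripping the thermometer and keeping it still over the pan while the reading is taken; leave the skillet in its place and the jars, bottle, can and gas cartridge standing where they are.

Things in the scene. Friction and masses are not known exactly. Their poses are not given: they have to be found in the camera images.
- lid_knob (a point): Centre of the upright black knob (34 mm diameter, 24 mm tall) of the round steel lid that starts on the skillet. Lid 215 mm across, 0.45 kg; the knob centre is 44 mm above the lid's underside and 28 mm above the lid top beside it. The underside has a 176 mm round, 7 mm deep step that drops into the pan's mouth. z is the lid's upward axis.
- rack_top (a point): Centre of the upper side of the wire cooling rack, 250 x 220 mm (x by y of its own frame), 20 mm high, fixed to the table. With the lid lying on it the knob centre is 44 mm above this point. It is to one side of the stove, the holster to the other; which side varies.
- thermo_mid (a point): Pistol-shaped infrared thermometer, grey and black, 0.24 kg, 130 mm long, standing nose down in its holster; point on the barrel axis, 65 mm above the lens and 65 mm below the rear end with the screen; z up the barrel. Lowest 50 mm: round nose, 39 mm diameter. Above: a block 38 mm thick in its own y (flat sides to grip), from -30 to +22 mm in its own x.
- lens (a point): The thermometer's lens: centre of the lower end face of its barrel, z up the barrel. The pistol handle (30 mm thick in y) sticks out towards the thermometer's own -x, from 30 to 125 mm off the axis, between 75 and 140 mm above the lens.
- holster: Grey bench holster fixed to the table, origin at the underside below the thermometer, base 120 x 100 mm and 8 mm thick; the lens end rests on this base. Its square sleeve reaches 58 mm above the table, 60 x 54 mm outside, with about 2 mm play around the nose: draw the thermometer straight up at least 60 mm.
- pan_floor (a point): Middle of the inner floor of the black cast-iron skillet (z up), 98 mm above the table when it stands on the stove. The pan rim is 203 mm across and 39 mm above this floor, the floor inside is 154 mm across; the handle reaches 225 mm out to the skillet's own -x. About 1.5 kg, loose on the stove.
- stove: Compact one-burner butane stove, 215 x 280 mm (own x, y), 92 mm high to the pan supports, fixed; origin at its underside.
- rub_a: Spice jar standing beside the stove, 52 mm diameter, 95 mm tall, origin at its underside. Leave it alone.
- rub_b: Spice jar on the stove's other side, 52 mm diameter, 105 mm tall, origin at its underside. Leave it alone.
- sauce: Sauce bottle, 58 mm diameter, 170 mm tall, beyond the stove, origin at its underside. Leave it alone.
- soda: Drink can, 66 mm diameter, 122 mm tall, beyond the stove, origin at its underside. Leave it alone.
- gas: Spare gas cartridge, 68 mm diameter, 175 mm tall, standing beyond the stove on the robot's right, origin at its underside. Leave it alone.
Things that resemble listed ones, but are neither listed nor needed, are in the scene too. What is shaped like the part that bears thermo_mid but orange is not meant.

How it is judged:
On the way, in this order (a step that is already met when the one before it is completed fails the run):
1. the lid lies flat on the cooling rack, let go (horizontal distance between lid_knob and rack_top below 0.05 m and z of lid_knob in the frame of rack_top between 0.038 and 0.05 m and angle between lid_knob's own z axis and vertical below 0.06 rad and contact force between lid and the fingers below 0.1 N and linear speed of lid below 0.02 m/s), for 0.2 s.
2. the thermometer is drawn out of its holster, in the gripper (z of lens in the frame of holster above 0.07 m and contact force between thermo and the fingers above 1 N), for 0.1 s.
At the end, for the whole second after the job is handed in: Lid flat on the rack, released, centred within 50 mm; skillet level on the stove; thermometer gripped, still, upright within 8 degrees, its lens 6 to 36 mm above the pan floor and within 22 mm sideways of its middle, touching neither pan nor stove (all of step 1 and z of lens in the frame of pan_floor between 0.006 and 0.036 m and horizontal distance between lens and pan_floor below 0.022 m and angle between lens's own z axis and vertical below 0.14 rad and contact force between thermo and the fingers above 1 N and contact force between thermo and skillet below 0.05 N and contact force between thermo and stove below 0.05 N and linear speed of thermo below 0.02 m/s and angular speed of thermo below 0.2 rad/s and height (world z) of pan_floor above 0.093 m and angle between pan_floor's own z axis and vertical below 0.05 rad); the arm keeps its last pose, push and grip.
It fails at once if the thermometer touches the pan (contact force between thermo and skillet above 0.3 N).
It fails at once if the lid is dropped (contact force between lid and the fingers below 0.05 N and linear speed of lid above 0.5 m/s).
It fails at once if the skillet is pushed out of place (distance of pan_floor from where it was at the start of the episode above 0.03 m).
It fails at once if a bystander is knocked away from its place (over 40 mm) (distance of any of rub_a, rub_b, sauce, soda, gas from where it was at the start of the episode above 0.04 m).
It fails at once if a bystander is knocked over (angle between any of rub_a, rub_b, sauce, soda, gas's own z axis and vertical above 0.6 rad).
It also fails if it takes over 59 s, if anything falls off the work surface, if the arm or the gripper's body presses on something with over 40 N, if the wrist force passes 120 N, or if a joint passes its speed limit or range.

ROBOT

A 6-joint arm with a two-finger parallel gripper is mounted at the origin on the work surface. World frame = base frame: x ahead of the robot, y to its left, z up, the work surface at z = 0. Lengths are in m, angles in rad, forces in N, time in s.
With the tool pointing down it reaches from about 0.25 to 0.775 m from the base axis. Payload 4 kg.
Tool frame: the origin (TCP) lies on the centre line of the jaws, within the pads' length; the fingertips stand 17 mm ahead of it and the grasp point (between the pads) lies 2 mm behind it; z points along the fingers, y is the line along which they close (so a half turn about z gives the same grasp; the last joint's range is limited). The gripper opens to 94 mm and grips with 3 to 60 N. Pads are 16 mm wide; open, the fingers measure 119 mm over their backs; the gripper's body (75 mm by 177 mm) begins 78 mm behind the grasp point.
Start: joints at [-1.415, 0.087, 1.371, -0, 1.684, -0.103], TCP at [0.141, -0.532, 0.198] pointing down, gripper open.
Joint ranges: [-3.1, 3.1], [-0.76, 2.03], [0.27, 2.55], [-1.08, 4.22], [0.17, 2.65], [-2.57, 2.57]. Speed limits (rad/s): [2.79, 2.79, 3.14, 3.14, 3.14, 3.14].

INTERFACE

Orientations are given as [roll, pitch, yaw] about the fixed x, y, z axes, in that order (R = Rz(yaw) Ry(pitch) Rx(roll)).
In Python, from bench import robot gives the robot as it stands.
- The arm moves only by the tool servo_tool, never from a script. Its argument "plan" is a list of rows, each a list of 7 numbers: the shift along the tool's x, y, z normalised to -1 to 1, where 1 is 0.1 m, then the turn, a rotation vector about the tool's x, y, z normalised to -1 to 1, where 1 is pi/2 rad, then the finger opening in mm, from 0 to 94. In form: [[x, y, z, ax, ay, az, gripper], ...]. A call has 1 to 12 rows; each row is the pose to reach, as a shift and turn from the pose commanded when the call began, along the tool's axes at that moment; what a row does not reach only later rows make up. A row lasts 1/12 s, in which the tool goes at most 41.7 mm and 7.16 degrees, less where a joint would pass 70% of its speed; a pose out of reach is approached as far as the arm can. A call with a number of a shift or a turn outside -1 to 1 is refused whole. A call with a gripper value outside its range is refused whole. The fingers move at their own pace and stop on an object; the grip force is fixed at half the most. Time passes only in rows, so rows that repeat a pose let the fingers close. It gives the time, the measured TCP pose, the force, the opening and the grip force at its end, in the units of the state.
- robot.get_obs(): the state, without advancing time (a new reading comes with each control period).
- robot.snapshot(name): name is "scene" or "side" or "wrist"; returns the picture (420x560x3 uint8, red, green, blue); there is no depth.
- robot.camera_params(name): a dict with "camera_matrix" (3x3 intrinsics, pixels), "rvec" (rotation vector, rad) and "tvec" (3), from world to camera coordinates, as OpenCV has them; the wrist camera has in their place "tool_from_camera" (4x4, takes a point from camera to tool coordinates, whose origin is the TCP and whose axes are the flange's). Camera axes: x right, y down, z forward; pixel columns grow to the right and rows downward; lengths in m; the calibration is good to about 2 mm. A picture is of the moment at which its call begins: read the wrist's pose just before it. camera_params takes no time and is no camera call.
- robot.close_job(): hands the job in; it is judged then, once.
Trained networks look in the newest picture that a camera, given by its name, has taken for a name from the list of things; names that differ only in an ending like _2 or _b are one class to them, and where a whole thing is asked for, a point or a joint stands for the part that bears it (a point fixed in the world has none). Each returns a list of dicts, best first, with "conf" (0 to 1); they miss things now and then, are a little off and sometimes report something else, mostly with a low value. They report only what shows in the picture. A call takes as long as a camera call. They do not tell look-alikes from the thing itself.
- robot.find_in(thing, camera): "extent" ([centre column, centre row, width, height] in pixels, round what is visible of it).
The state is a dict: "time": time; "joint_positions": joint angles; "qvel": joint speeds; "joint_torque": joint torques, N m; "tool_pos": TCP position; "ee_rot": TCP orientation; "wrist_force": force on the tool from outside, world axes, zero at the start; "wrist_torque": the same for the moment, N m; "width": finger opening in m; "finger_force": force on a finger pad.
Only numpy, scipy, OpenCV 4.12 (cv2) and the standard library are available. Lean on these libraries where they do the work, as an engineer would, in place of code of your own. Each camera call takes 0.05 s, during which the arm holds its last target. There are 200 camera calls.

## Working session

There is one attempt and no reset: what is moved stays moved. The work goes in short steps, Python scripts to look and compute and a tool call to move; the robot and the scene stay as the last step left them, time stands still between calls to the robot, and variables do not carry over. Pictures are saved under pics/ and viewed, at most 10 in all, crops included, and the job is handed in when it is done.

Besides the shell and the picture viewer there is one more tool, called after "Call:" as name([rows], argument=value, ...), one row to a line, values as JSON. servo_tool: Moves the arm, as the interface text tells. Scaled input: -1 to 1 covers 0.1 m each way for a shift and pi/2 rad each way for a turn. Its arguments: {"type":"object","properties":{"plan":{"type":"array","items":{"type":"array","items":{"type":"number"}}}},"required":["plan"]}

```bash
mkdir -p pics; cat > h.py <<'E'
import numpy as np, cv2
from scipy.spatial.transform import Rotation as R
from bench import robot
def cam(n):
    p=robot.camera_params(n); return np.array(p["camera_matrix"]),cv2.Rodrigues(np.array(p["rvec"],float))[0],np.array(p["tvec"],float).ravel()
def onz(n,u,v,z):
    K,r,t=cam(n); d=r.T@np.linalg.inv(K)@[u,v,1]; c=-r.T@t; return c+d*(z-c[2])/d[2]
def proj(n,P):
    K,r,t=cam(n); q=K@(r@np.asarray(P,float)+t); return q[:2]/q[2]
def save(n,f): cv2.imwrite(f,cv2.cvtColor(robot.snapshot(n),cv2.COLOR_RGB2BGR))
E
python3 - <<'E'
from h import *
np.set_printoptions(precision=3,suppress=True)
a=[]
for n in("scene","side"):
    im=robot.snapshot(n); a.append(im)
    K,r,t=cam(n); print(n,-r.T@t,K[0,0])
    for th in "lid_knob rack_top thermo_mid holster pan_floor stove rub_a sauce soda gas".split():
        print(th,[(np.round(d["extent"]),round(d["conf"],2)) for d in robot.find_in(th,n)[:3]])
    cv2.imwrite(f"pics/{n}0.png",cv2.cvtColor(im,cv2.COLOR_RGB2BGR))
o=robot.get_obs();print(o["time"],o["tool_pos"],o["ee_rot"],o["width"])
E
```

```text
scene [1.055 0.523 1.409] 447.398485305825
lid_knob [(array([263., 236.,  70.,  60.]), 0.91)]
rack_top [(array([206., 170.,  86.,  67.]), 0.77), (array([258., 245., 103.,  91.]), 0.44)]
thermo_mid [(array([398., 234.,  52.,  38.]), 0.93), (array([392., 279.,  47.,  39.]), 0.61)]
holster [(array([374., 300.,  51.,  34.]), 0.8)]
pan_floor [(array([304., 210.,  30.,  17.]), 0.77), (array([186., 263.,  28.,  29.]), 0.34)]
stove [(array([258., 246., 106.,  92.]), 0.85)]
rub_a [(array([223., 207.,  15.,  24.]), 0.65), (array([294., 280.,  19.,  24.]), 0.59)]
sauce [(array([269., 327.,  21.,  30.]), 0.89)]
soda [(array([187., 263.,  26.,  29.]), 0.9)]
gas [(array([156., 208.,  26.,  43.]), 0.83)]
side [0.059 1.023 0.796] 440.8190087414985
lid_knob [(array([259., 212.,  71.,  40.]), 0.58)]
rack_top [(array([340., 195.,  66.,  33.]), 0.72)]
thermo_mid [(array([353., 348.,  59.,  63.]), 0.72)]
holster []
pan_floor [(array([281., 228.,  96.,  17.]), 0.57), (array([222., 198.,  21.,  39.]), 0.42), (array([237., 349.,  63.,  40.]), 0.26)]
stove [(array([266., 241., 108.,  71.]), 0.74), (array([294., 198.,  12.,  25.]), 0.56), (array([265., 167.,  21.,  50.]), 0.48)]
rub_a [(array([233., 263.,  23.,  41.]), 0.7), (array([295., 197.,  14.,  22.]), 0.7), (array([259., 211.,  70.,  35.]), 0.55)]
sauce [(array([168., 251.,  26.,  58.]), 0.82)]
soda [(array([221., 198.,  19.,  36.]), 0.88)]
gas [(array([264., 168.,  18.,  53.]), 0.64)]
1.1 [ 0.141 -0.532  0.198] [ 3.142 -0.     0.259] 0.09421016268601537
```

View pics/scene0.png

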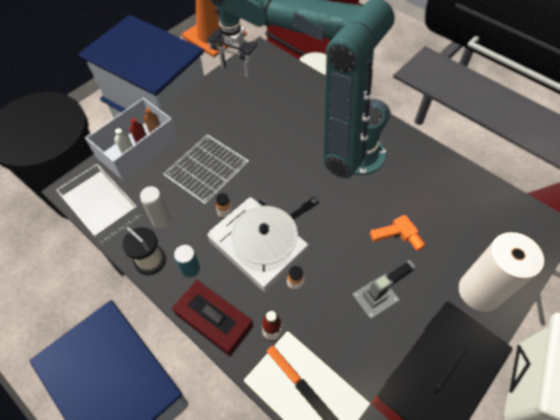

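View pics/side0.png

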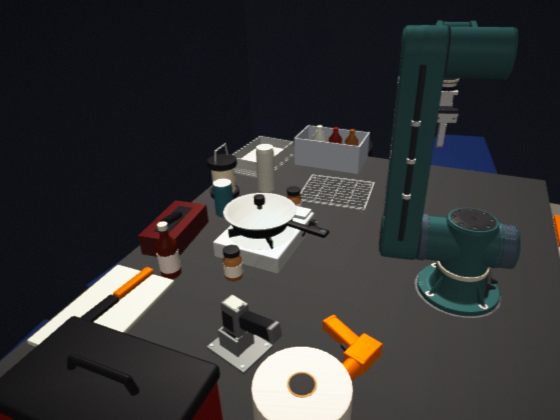

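The scene picture shows the lid knob at about (263,229), the rack at about (206,168), and the grey thermometer in its holster at about (385,290). The orange look-alike lies at (400,232). In the side picture, the knob is at (259,200) and the thermometer at (240,318). I'll zoom in on these next.

```bash
python3 - <<'E'
import cv2,numpy as np
s=cv2.imread("pics/scene0.png");d=cv2.imread("pics/side0.png")
def c(im,x,y,w,h): return cv2.resize(im[y:y+h,x:x+w],(400,300),interpolation=cv2.INTER_CUBIC)
cv2.imwrite("pics/crop1.png",np.vstack([np.hstack([c(s,345,250,80,60),c(d,200,290,100,75)]),np.hstack([c(s,150,125,120,90),c(s,200,180,120,90)])]))
E
```

```text
(no output)
```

View pics/crop1.png

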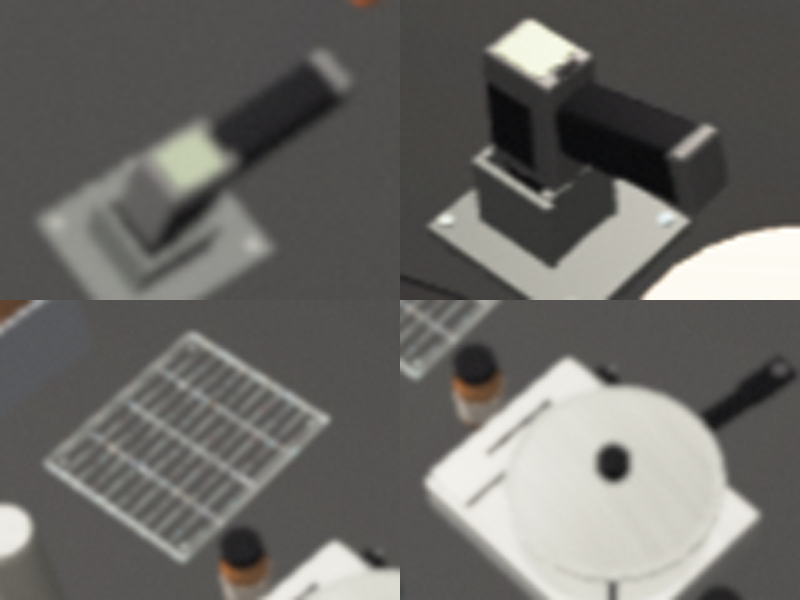

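The crops show these positions:
- **Thermometer:** the screen centre is at about scene (385,280.6) and side (235,303), with the handle end at scene (411.4,264.4).
- **Rack:** the corners are clear, at (207.6,134.6), (249,160.4), (204.9,203.6) and (163.5,173.9).
- **Lid:** the knob is at scene (264,228.6).

```bash
cat >> h.py <<'E'
def tri(a,b):
    A=[]
    P=[]
    for n,p in(("scene",a),("side",b)):
        K,r,t=cam(n); P.append(K@np.c_[r,t])
    X=cv2.triangulatePoints(P[0],P[1],np.array(a,float).reshape(2,1),np.array(b,float).reshape(2,1)).ravel();X=X[:3]/X[3]
    return X,proj("scene",X)-a,proj("side",X)-b
E
python3 - <<'E'
from h import *
np.set_printoptions(precision=4,suppress=True)
print("knob",tri((264,228.6),(259,200)), onz("scene",264,228.6,.165))
print("screen",tri((385,280.6),(234.9,303)),onz("scene",385,280.6,.138),onz("side",234.9,303,.138))
C=np.array([onz("scene",*p,.02) for p in((207.6,134.6),(249,160.4),(204.9,203.6),(163.5,173.9))]);print("rack",C,C.mean(0),np.linalg.norm(np.roll(C,-1,0)-C,axis=1))
print("hand",onz("scene",411.4,264.4,.125), "side hand",onz("side",374.5,0,.1)*0)
for nm,p,z in(("jar near rack",(223,197),.095),("jar other",(295,271),.1),("sauce",(271,316),.17),("soda",(184,252),.122),("gas",(150,193),.175)): print(nm,onz("scene",*p,z))
for n in("scene","side"):
    print([ (d["extent"],d["conf"]) for d in []])
E
```

```text
knob (array([0.5716, 0.0224, 0.1759]), array([-0.0312, -0.5984]), array([-0.5344,  0.4067])) [0.5689 0.0195 0.165 ]
screen (array([0.4486, 0.406 , 0.1445]), array([-0.0866, -0.5349]), array([-0.6491,  0.4324])) [0.4467 0.4066 0.138 ] [0.4518 0.3981 0.138 ]
rack [[ 0.3432 -0.5081  0.02  ]
 [ 0.3269 -0.2906  0.02  ]
 [ 0.5796 -0.2734  0.02  ]
 [ 0.5923 -0.4911  0.02  ]] [ 0.4605 -0.3908  0.02  ] [0.2181 0.2533 0.2181 0.2497]
hand [0.3405 0.4358 0.125 ] side hand [ 0. -0.  0.]
jar near rack [ 0.544  -0.2029  0.095 ]
jar other [0.5913 0.1714 0.1   ]
sauce [0.7668 0.2298 0.17  ]
soda [ 0.7855 -0.1309  0.122 ]
gas [ 0.7252 -0.3515  0.175 ]
[]
[]
```

Call:
servo_tool([
  [1, -1, -0.8, 0, 0, -0.83, 94],
  [1, -1, -0.8, 0, 0, -0.83, 94],
  [1, -1, -0.8, 0, 0, -0.83, 94],
  [1, -1, -0.8, 0, 0, -0.83, 94],
  [1, -1, -0.8, 0, 0, -0.83, 94],
  [1, -1, -0.8, 0, 0, -0.83, 94],
  [1, -1, -0.8, 0, 0, -0.83, 94],
  [1, -1, -0.8, 0, 0, -0.83, 94],
  [1, -1, -0.8, 0, 0, -0.83, 94],
  [1, -1, -0.8, 0, 0, -0.83, 94],
  [1, -1, -0.8, 0, 0, -0.83, 94],
  [1, -1, -0.8, 0, 0, -0.83, 94],
])

```text
time: 2.1
tool_pos: [0.2118, -0.4094, 0.2782]
ee_rot: [3.142, 0.0, 1.563]
wrist_force: [0.2, -0.2, 0.7]
width: 0.0942
finger_force: 0.0
```

Call:
servo_tool([
  [1, 0.85, 0, 0, 0, 0, 94],
  [1, 0.85, 0, 0, 0, 0, 94],
  [1, 0.85, 0, 0, 0, 0, 94],
  [1, 0.85, 0, 0, 0, 0, 94],
])

```text
time: 2.43
tool_pos: [0.3006, -0.3062, 0.2787]
ee_rot: [3.139, -0.001, 1.567]
wrist_force: [0.5, -0.3, -0.0]
width: 0.0935
finger_force: 0.0
```

Call:
servo_tool([
  [1, 0.85, 0, 0, 0, 0, 94],
  [1, 0.85, 0, 0, 0, 0, 94],
  [1, 0.85, 0, 0, 0, 0, 94],
  [1, 0.85, 0, 0, 0, 0, 94],
])

```text
time: 2.77
tool_pos: [0.3862, -0.2067, 0.2782]
ee_rot: [3.14, -0.002, 1.568]
wrist_force: [0.2, -0.2, 0.5]
width: 0.0943
finger_force: 0.0
```

Call:
servo_tool([
  [1, 0.85, 0, 0, 0, 0, 94],
  [1, 0.85, 0, 0, 0, 0, 94],
  [1, 0.85, 0, 0, 0, 0, 94],
  [1, 0.85, 0, 0, 0, 0, 94],
  [1, 0.85, 0, 0, 0, 0, 94],
])

```text
time: 3.18
tool_pos: [0.4701, -0.1105, 0.2775]
ee_rot: [-3.14, 0.0, 1.566]
wrist_force: [-0.2, -0.2, 0.1]
width: 0.0939
finger_force: 0.0
```

```bash
cat >> h.py <<'E'
def wrist(f):
    o=robot.get_obs(); im=robot.snapshot("wrist"); cv2.imwrite(f,cv2.cvtColor(im,cv2.COLOR_RGB2BGR)); return o
def wz(o,u,v,z):
    p=robot.camera_params("wrist"); T=np.array(p["tool_from_camera"]); K=np.array(p["camera_matrix"])
    r=R.from_euler("xyz",o["ee_rot"]).as_matrix(); c=r@T[:3,3]+o["tool_pos"]; d=r@T[:3,:3]@np.linalg.inv(K)@[u,v,1]
    return c+d*(z-c[2])/d[2]
E
python3 - <<'E'
from h import *
o=wrist("pics/w1.png"); print(o["time"],o["tool_pos"])
for n in("lid_knob","pan_floor"):
  for d in robot.find_in(n,"wrist"): print(n,d, wz(o,*d["extent"][:2],.146))
p=robot.camera_params("wrist"); print(np.round(p["tool_from_camera"],3))
E
```

```text
3.1833 [ 0.47010071 -0.11047621  0.27749494]
lid_knob {'extent': [379.8, 90.3, 219.9, 175.8], 'conf': 0.6} [0.57296732 0.00343526 0.146     ]
lid_knob {'extent': [213.6, 41.9, 120.1, 52.8], 'conf': 0.32} [0.41185462 0.04697998 0.146     ]
pan_floor {'extent': [213.9, 42.1, 119.9, 54.8], 'conf': 0.61} [0.41212606 0.04680862 0.146     ]
pan_floor {'extent': [338.4, 110.2, 171.9, 220.3], 'conf': 0.44} [ 0.53318954 -0.01493792  0.146     ]
[[-0.    -0.958 -0.288  0.085]
 [ 1.    -0.    -0.    -0.001]
 [-0.    -0.288  0.958 -0.186]
 [ 0.     0.     0.     1.   ]]
```

View pics/w1.png

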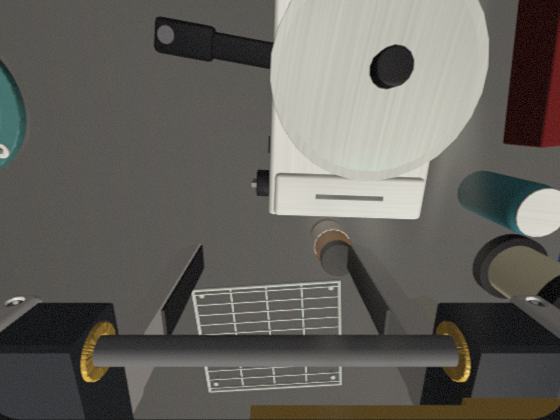

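The wrist view shows the knob's top face at about (396,65), the lid filling the upper right, and the rack corners at (194,292), (339,282), (341,384) and (211,391).

```bash
python3 - <<'E'
from h import *
o=robot.get_obs()
print(wz(o,396,65,.186),wz(o,380,88,.146)); C=np.array([wz(o,*p,.02) for p in((194,292),(339,282),(341,384),(211,391))]);print(C,C.mean(0))
E
```

```text
[0.57120657 0.01669503 0.186     ] [0.57234576 0.00253669 0.146     ]
[[ 0.32920187 -0.30156798  0.02      ]
 [ 0.57219703 -0.28519753  0.02      ]
 [ 0.58682628 -0.49982889  0.02      ]
 [ 0.34245757 -0.51400403  0.02      ]] [ 0.45767069 -0.40014961  0.02      ]
```

Call:
servo_tool([
  [0.65, 0.5, 0, 0, 0, 0, 94],
  [0.65, 0.5, 0, 0, 0, 0, 94],
  [0.65, 0.5, 0, 0, 0, 0, 94],
])

```text
time: 3.58
tool_pos: [0.5216, -0.0447, 0.2773]
ee_rot: [3.141, -0.003, 1.565]
wrist_force: [-1.5, 0.2, -1.1]
width: 0.094
finger_force: 0.0
```

Call:
servo_tool([
  [0.65, 0.5, 0, 0, 0, 0, 94],
  [0.65, 0.5, 0, 0, 0, 0, 94],
  [0.65, 0.5, 0.2, 0, 0, 0, 94],
  [0.65, 0.5, 0.3, 0, 0, 0, 94],
  [0.65, 0.5, 0.3, 0, 0, 0, 94],
  [0.65, 0.5, 0.3, 0, 0, 0, 94],
])

```text
time: 4.08
tool_pos: [0.5693, 0.0157, 0.2475]
ee_rot: [-3.14, 0.001, 1.56]
wrist_force: [-0.2, 0.6, 0.9]
width: 0.0941
finger_force: 0.0
```

```bash
python3 - <<'E'
from h import *
o=wrist("pics/w2.png"); print(o["time"],o["tool_pos"],o["ee_rot"])
for d in robot.find_in("lid_knob","wrist"): print(d)
im=cv2.imread("pics/w2.png")
g=im.max(2); m=(g<60).astype(np.uint8); n,l,s,c=cv2.connectedComponentsWithStats(m)
for i in range(1,n):
    if s[i,4]>800: print(s[i],c[i], wz(o,*c[i],.176))
E
```

```text
4.0833 [0.56926078 0.01567459 0.24750157] [-3.13955632e+00  5.55446197e-04  1.55974557e+00]
{'extent': [280.9, 194.7, 218.0, 202.4], 'conf': 0.72}
[ 272   23   45   52 1795] [294.11420613  48.37883008] [0.5845177  0.15454829 0.176     ]
[ 436   55   40  190 5027] [453.77203103 145.69962204] [0.71919865 0.07951939 0.176     ]
[ 492   79   62  140 6017] [520.73525012 146.79857072] [0.77559709 0.07797554 0.176     ]
[  59  153  116   43 2891] [115.31096506 175.00276721] [0.43032259 0.05791526 0.176     ]
[261 195  36  39 958] [277.434238   212.93736952] [0.57044336 0.02201807 0.176     ]
[ 535  230   25   80 1006] [551.16600398 277.0805169 ] [ 0.8321563  -0.04512365  0.176     ]
[    0   246   316   174 14172] [105.53753881 351.05447361] [ 0.38952532 -0.12691618  0.176     ]
[  345   246   215   159 10878] [452.33894098 326.92029785] [ 0.74652807 -0.10069133  0.176     ]
```

View pics/w2.png

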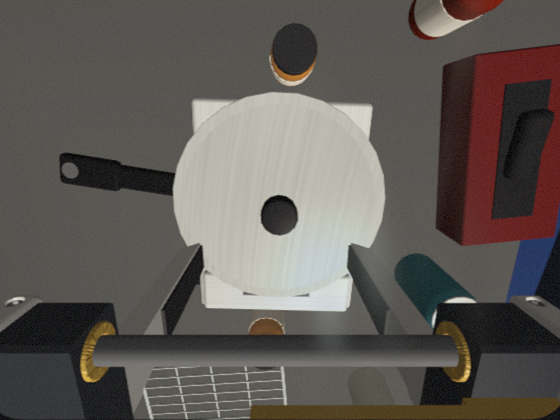

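The wrist view has the knob at (279,215), which is about (0.571, 0.020), and the jaws straddle it. I'll descend and close.

Call:
servo_tool([
  [0.04, 0.02, 0.3, 0, 0, 0, 94],
  [0.04, 0.02, 0.5, 0, 0, 0, 94],
  [0.04, 0.02, 0.65, 0, 0, 0, 94],
  [0.04, 0.02, 0.77, 0, 0, 0, 94],
  [0.04, 0.02, 0.77, 0, 0, 0, 94],
  [0.04, 0.02, 0.77, 0, 0, 0, 20],
  [0.04, 0.02, 0.77, 0, 0, 0, 20],
  [0.04, 0.02, 0.77, 0, 0, 0, 20],
  [0.04, 0.02, 0.77, 0, 0, 0, 20],
  [0.04, 0.02, 0.77, 0, 0, 0, 20],
  [0.04, 0.02, 0.77, 0, 0, 0, 20],
  [0.04, 0.02, 0.77, 0, 0, 0, 20],
])

```text
time: 5.18
tool_pos: [0.5725, 0.0217, 0.1713]
ee_rot: [3.141, 0.0, 1.563]
wrist_force: [0.2, -0.9, -0.3]
width: 0.0509
finger_force: 0.0
```

Call:
servo_tool([
  [0, 0, 0, 0, 0, 0, 20],
  [0, 0, 0, 0, 0, 0, 20],
  [0, 0, 0, 0, 0, 0, 20],
  [0, 0, 0, 0, 0, 0, 20],
])

```text
time: 5.52
tool_pos: [0.5725, 0.0216, 0.171]
ee_rot: [3.141, 0.0, 1.563]
wrist_force: [0.3, 0.3, 0.2]
width: 0.0328
finger_force: 30.0
```

Call:
servo_tool([
  [0, 0, -0.1, 0, 0, 0, 20],
  [0, 0, -0.2, 0, 0, 0, 20],
  [0, 0, -0.35, 0, 0, 0, 20],
  [0, 0, -0.5, 0, 0, 0, 20],
  [0, 0, -0.7, 0, 0, 0, 20],
  [0, 0, -0.9, 0, 0, 0, 20],
  [0, 0, -0.9, 0, 0, 0, 20],
])

```text
time: 6.1
tool_pos: [0.5742, 0.0215, 0.2665]
ee_rot: [3.133, 0.0, 1.563]
wrist_force: [1.1, 1.0, -4.0]
width: 0.0328
finger_force: 30.0
```

Call:
servo_tool([
  [-0.1, 0, 0, 0, 0, 0, 20],
  [-0.3, -0.1, 0, 0, 0, 0, 20],
  [-0.5, -0.2, 0, 0, 0, 0, 20],
  [-0.75, -0.25, 0, 0, 0, 0, 20],
  [-1, -0.25, 0, 0, 0, 0, 20],
])

```text
time: 6.52
tool_pos: [0.5446, -0.0793, 0.259]
ee_rot: [-3.137, -0.0, 1.563]
wrist_force: [0.1, 0.5, -4.7]
width: 0.0332
finger_force: 30.0
```

Call:
servo_tool([
  [-0.25, -0.1, 0, 0, 0, 0, 20],
  [-0.5, -0.15, 0, 0, 0, 0, 20],
  [-0.75, -0.2, 0, 0, 0, 0, 20],
  [-1, -0.3, 0, 0, 0, 0, 20],
])

```text
time: 6.85
tool_pos: [0.5147, -0.1795, 0.2583]
ee_rot: [-3.138, -0.001, 1.562]
wrist_force: [-0.5, -0.7, -5.1]
width: 0.0328
finger_force: 30.0
```

Call:
servo_tool([
  [-0.25, -0.1, 0, 0, 0, 0, 20],
  [-0.5, -0.15, 0, 0, 0, 0, 20],
  [-0.75, -0.2, 0, 0, 0, 0, 20],
  [-1, -0.3, 0, 0, 0, 0, 20],
])

```text
time: 7.18
tool_pos: [0.4837, -0.279, 0.2583]
ee_rot: [-3.138, -0.002, 1.562]
wrist_force: [-0.3, -1.1, -6.3]
width: 0.0327
finger_force: 30.0
```

Call:
servo_tool([
  [-0.25, -0.1, 0, 0, 0, 0, 20],
  [-0.5, -0.15, 0, 0, 0, 0, 20],
  [-0.7, -0.2, 0, 0, 0, 0, 20],
  [-0.85, -0.25, 0, 0, 0, 0, 20],
  [-0.95, -0.25, 0, 0, 0, 0, 20],
  [-1, -0.25, 0, 0, 0, 0, 20],
  [-1, -0.25, 0, 0, 0, 0, 20],
])

```text
time: 7.77
tool_pos: [0.459, -0.378, 0.26]
ee_rot: [-3.141, -0.001, 1.562]
wrist_force: [-0.6, -0.2, -5.3]
width: 0.0332
finger_force: 30.0
```

Call:
servo_tool([
  [-0.1, 0, 0.2, 0, 0, 0, 20],
  [-0.17, 0, 0.4, 0, 0, 0, 20],
  [-0.17, 0, 0.6, 0, 0, 0, 20],
  [-0.17, 0, 0.8, 0, 0, 0, 20],
  [-0.17, 0, 1, 0, 0, 0, 20],
])

```text
time: 8.18
tool_pos: [0.4596, -0.393, 0.1602]
ee_rot: [3.141, -0.001, 1.564]
wrist_force: [0.0, -0.1, -5.3]
width: 0.0327
finger_force: 30.0
```

Call:
servo_tool([
  [0, 0, 0.2, 0, 0, 0, 20],
  [0, 0, 0.4, 0, 0, 0, 20],
  [0, 0, 0.55, 0, 0, 0, 20],
  [0, 0, 0.7, 0, 0, 0, 20],
  [0, 0, 0.8, 0, 0, 0, 20],
  [0, 0, 0.85, 0, 0, 0, 20],
  [0, 0, 0.85, 0, 0, 0, 20],
  [0, 0, 0.85, 0, 0, 0, 20],
])

```text
time: 8.85
tool_pos: [0.4595, -0.3943, 0.0767]
ee_rot: [3.141, 0.0, 1.563]
wrist_force: [0.2, -0.0, -4.8]
width: 0.0329
finger_force: 30.0
```

Call:
servo_tool([
  [0, 0, 0.03, 0, 0, 0, 20],
  [0, 0, 0.06, 0, 0, 0, 20],
  [0, 0, 0.08, 0, 0, 0, 20],
  [0, 0, 0.1, 0, 0, 0, 20],
  [0, 0, 0.11, 0, 0, 0, 20],
  [0, 0, 0.12, 0, 0, 0, 20],
  [0, 0, 0.12, 0, 0, 0, 20],
  [0, 0, 0.12, 0, 0, 0, 20],
])

```text
time: 9.52
tool_pos: [0.4589, -0.3945, 0.0641]
ee_rot: [-3.142, 0.0, 1.562]
wrist_force: [-0.2, -0.3, -5.4]
width: 0.033
finger_force: 30.0
```

Call:
servo_tool([
  [0, 0, 0.01, 0, 0, 0, 20],
  [0, 0, 0.02, 0, 0, 0, 20],
  [0, 0, 0.03, 0, 0, 0, 20],
  [0, 0, 0.04, 0, 0, 0, 20],
  [0, 0, 0.04, 0, 0, 0, 20],
])

```text
time: 9.93
tool_pos: [0.459, -0.3946, 0.061]
ee_rot: [3.141, 0.0, 1.563]
wrist_force: [-1.4, 2.1, 0.3]
width: 0.0322
finger_force: 30.0
```

Call:
servo_tool([
  [0, 0, 0, 0, 0, 0, 40],
  [0, 0, 0, 0, 0, 0, 94],
  [0, 0, 0, 0, 0, 0, 94],
  [0, 0, 0, 0, 0, 0, 94],
  [0, 0, 0, 0, 0, 0, 94],
  [0, 0, 0, 0, 0, 0, 94],
  [0, 0, 0, 0, 0, 0, 94],
  [0, 0, 0, 0, 0, 0, 94],
  [0, 0, -0.4, 0, 0, 0, 94],
  [0, 0, -0.8, 0, 0, 0, 94],
  [0, 0, -1, 0, 0, 0, 94],
  [0, 0, -1, 0, 0, 0, 94],
])

```text
time: 10.93
tool_pos: [0.4614, -0.3969, 0.1676]
ee_rot: [3.133, 0.009, 1.563]
wrist_force: [0.6, 0.1, 1.1]
width: 0.094
finger_force: 0.0
```

```bash
python3 - <<'E'
from h import *
save("scene","pics/scene1.png"); save("side","pics/side1.png"); wrist("pics/w3.png")
f=lambda n:cv2.resize(cv2.imread(f"pics/{n}.png"),(400,300),interpolation=cv2.INTER_AREA)
cv2.imwrite("pics/m1.png",np.vstack([np.hstack([f("scene1"),f("side1")]),np.hstack([f("w3"),f("w3")*0])]))
E
```

```text
(no output)
```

View pics/m1.png

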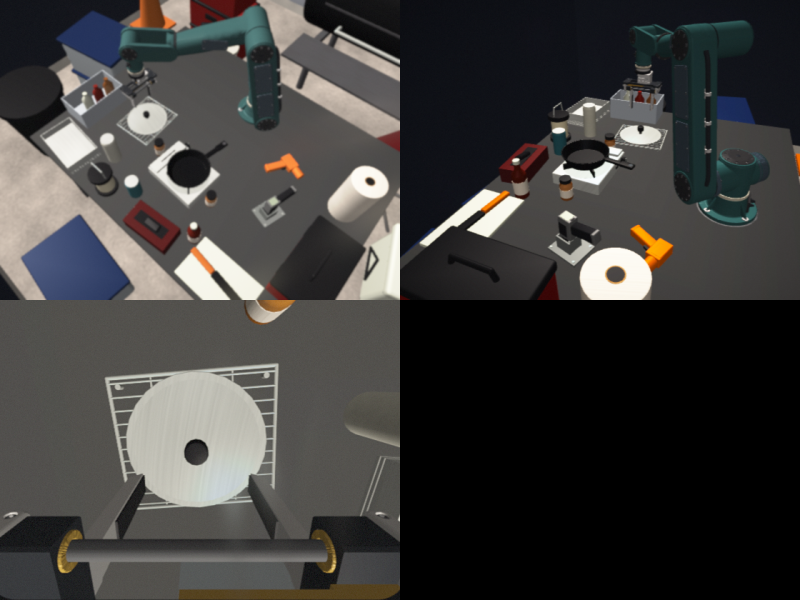

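The lid lies flat and centred on the rack: its knob is at (197,452) in the wrist tile, and the scene tile agrees. The pan is still in place. Next is the thermometer.

Call:
servo_tool([
  [0.4, 0, -0.4, 0, 0, 0, 94],
  [0.8, 0, -0.8, 0, 0, 0, 94],
  [1, 0, -1, 0, 0, 0, 94],
  [1, 0, -1, 0, 0, 0, 94],
])

```text
time: 11.42
tool_pos: [0.4603, -0.2919, 0.2626]
ee_rot: [3.139, 0.0, 1.565]
wrist_force: [0.1, -0.8, 0.6]
width: 0.094
finger_force: 0.0
```

Call:
servo_tool([
  [0.4, 0, 0, 0, 0, 0, 94],
  [0.8, 0, 0, 0, 0, 0, 94],
  [1, 0, 0, 0, 0, 0, 94],
])

```text
time: 11.67
tool_pos: [0.4599, -0.1913, 0.2581]
ee_rot: [-3.139, -0.003, 1.564]
wrist_force: [-0.5, 0.2, 0.5]
width: 0.0939
finger_force: 0.0
```

Call:
servo_tool([
  [0.4, 0, 0, 0, 0, 0, 94],
  [0.8, 0, 0, 0, 0, 0, 94],
  [1, 0, 0, 0, 0, 0, 94],
])

```text
time: 11.92
tool_pos: [0.4604, -0.0912, 0.2575]
ee_rot: [-3.138, -0.003, 1.565]
wrist_force: [0.8, -0.2, 0.8]
width: 0.094
finger_force: 0.0
```

Call:
servo_tool([
  [0.4, 0, 0, 0, 0, 0, 94],
  [0.8, 0, 0, 0, 0, 0, 94],
  [1, 0, 0, 0, 0, 0, 94],
])

```text
time: 12.17
tool_pos: [0.4612, 0.0087, 0.2574]
ee_rot: [-3.137, -0.002, 1.565]
wrist_force: [-0.3, -0.7, 0.3]
width: 0.094
finger_force: 0.0
```

Call:
servo_tool([
  [0.4, 0, 0, 0, 0, 0, 94],
  [0.8, 0, 0, 0, 0, 0, 94],
  [1, 0, 0, 0, 0, 0, 94],
])

```text
time: 12.42
tool_pos: [0.462, 0.1086, 0.2572]
ee_rot: [-3.137, -0.001, 1.565]
wrist_force: [0.9, -0.3, 0.5]
width: 0.0939
finger_force: 0.0
```

Call:
servo_tool([
  [0.4, 0, 0, 0, 0, 0, 94],
  [0.8, 0, 0, 0, 0, 0, 94],
  [1, 0, 0, 0, 0, 0, 94],
])

```text
time: 12.67
tool_pos: [0.4628, 0.2086, 0.2568]
ee_rot: [-3.137, 0.0, 1.566]
wrist_force: [-0.2, -0.5, 0.2]
width: 0.0941
finger_force: 0.0
```

Call:
servo_tool([
  [0.4, 0, 0, 0, 0, 0, 94],
  [0.8, 0, 0, 0, 0, 0, 94],
  [1, 0, 0, 0, 0, 0, 94],
])

```text
time: 12.92
tool_pos: [0.4637, 0.3086, 0.2563]
ee_rot: [-3.137, 0.001, 1.565]
wrist_force: [-0.7, -0.2, -0.2]
width: 0.0936
finger_force: 0.0
```

Call:
servo_tool([
  [0.4, 0, 0, 0, 0, -0.1, 94],
  [0.8, 0, 0, 0, 0, -0.2, 94],
  [1, 0, 0, 0, 0, -0.3, 94],
  [1, 0, 0, 0, 0, -0.4, 94],
  [1, 0, 0, 0, 0, -0.83, 94],
  [1, 0, 0, 0, 0, -0.83, 94],
  [1, 0, 0, 0, 0, -0.83, 94],
  [1, 0, 0, 0, 0, -0.83, 94],
  [1, 0, 0, 0, 0, -0.83, 94],
  [1, 0, 0, 0, 0, -0.83, 94],
  [1, 0, 0, 0, 0, -0.83, 94],
  [1, 0, 0, 0, 0, -0.83, 94],
])

```text
time: 13.92
tool_pos: [0.4654, 0.4049, 0.2567]
ee_rot: [-3.137, -0.003, 2.867]
wrist_force: [1.2, -0.4, -0.8]
width: 0.0939
finger_force: 0.0
```

```bash
python3 - <<'E'
from h import *
o=wrist("pics/w4.png"); print(o["time"],o["tool_pos"],o["ee_rot"])
for n in("thermo_mid","holster"):
  for d in robot.find_in(n,"wrist"): print(n,d)
E
```

```text
13.9167 [0.46539728 0.40487424 0.2567383 ] [-3.13738749e+00 -2.75472931e-03  2.86679508e+00]
thermo_mid {'extent': [152.8, 41.8, 73.8, 82.5], 'conf': 0.66}
thermo_mid {'extent': [271.7, 143.9, 33.0, 143.3], 'conf': 0.61}
holster {'extent': [271.6, 170.8, 71.2, 77.3], 'conf': 0.9}
```

View pics/w4.png

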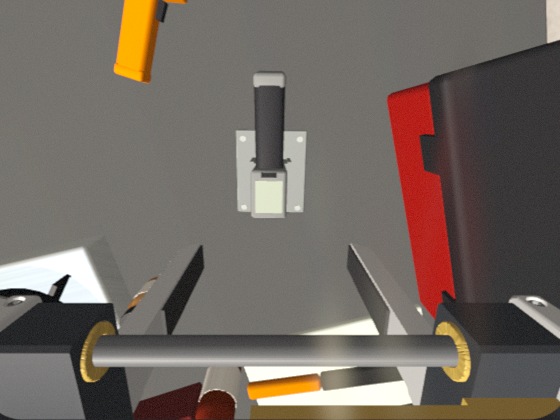

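The thermometer's top face has corners (251,170), (286,168), (252,217) and (286,216), with centre about (269,193). It lines up with the image vertical, and the handle end is at (269,76).

```bash
python3 - <<'E'
from h import *
o=robot.get_obs(); r=R.from_euler("xyz",o["ee_rot"]).as_matrix()
print(o["tool_pos"])
for p,z in(((269,193),.138),((251,170),.138),((286,168),.138),((252,217),.138),((286,216),.138),((269,74),.14),((242,138),.008),((243,208),.008),((302,138),.008),((297,208),.008)):
    P=wz(o,*p,z); print(p,P.round(4),(r.T@(P-o["tool_pos"])).round(4))
E
```

```text
[0.46545527 0.40513753 0.25812462]
(269, 193) [0.4508 0.4032 0.138 ] [ 0.0134 -0.0056  0.1202]
(251, 170) [0.4226 0.3922 0.138 ] [ 0.0375 -0.0239  0.1202]
(286, 168) [0.4304 0.4272 0.138 ] [0.0396 0.012  0.1202]
(252, 217) [0.4711 0.3783 0.138 ] [-0.013  -0.024   0.1202]
(286, 216) [0.48   0.4137 0.138 ] [-0.0119  0.0125  0.1201]
(269, 74) [0.3412 0.4351 0.14  ] [ 0.1275 -0.0048  0.1183]
(242, 138) [0.3922 0.3776 0.008 ] [ 0.0626 -0.0459  0.2503]
(243, 208) [0.4908 0.3477 0.008 ] [-0.0405 -0.0477  0.2502]
(302, 138) [0.4154 0.4592 0.008 ] [0.0625 0.039  0.2501]
(297, 208) [0.5131 0.4263 0.008 ] [-0.0405  0.034   0.25  ]
```

Call:
servo_tool([
  [0.15, -0.06, 0, 0, 0, 0, 94],
  [0.15, -0.06, 0.2, 0, 0, 0, 94],
  [0.15, -0.06, 0.5, 0, 0, 0, 94],
  [0.15, -0.06, 0.8, 0, 0, 0, 94],
  [0.15, -0.06, 0.8, 0, 0, 0, 94],
  [0.15, -0.06, 0.8, 0, 0, 0, 94],
])

```text
time: 14.57
tool_pos: [0.4483, 0.4029, 0.1775]
ee_rot: [-3.137, -0.003, 2.866]
wrist_force: [0.5, 0.6, 0.2]
width: 0.094
finger_force: 0.0
```

Call:
servo_tool([
  [0, 0, 0.2, 0, 0, 0, 94],
  [0, 0, 0.4, 0, 0, 0, 94],
  [0, 0, 0.6, 0, 0, 0, 94],
  [0, 0, 0.7, 0, 0, 0, 94],
  [0, 0, 0.8, 0, 0, 0, 94],
  [0, 0, 0.8, 0, 0, 0, 94],
  [0, 0, 0.8, 0, 0, 0, 94],
])

```text
time: 15.15
tool_pos: [0.45, 0.4042, 0.1011]
ee_rot: [3.141, 0.001, 2.866]
wrist_force: [0.3, -1.0, -0.0]
width: 0.0941
finger_force: 0.0
```

Call:
servo_tool([
  [0, 0, 0, 0, 0, 0, 25],
  [0, 0, 0, 0, 0, 0, 25],
  [0, 0, 0, 0, 0, 0, 25],
  [0, 0, 0, 0, 0, 0, 25],
  [0, 0, 0, 0, 0, 0, 25],
  [0, 0, 0, 0, 0, 0, 25],
  [0, 0, 0, 0, 0, 0, 25],
  [0, 0, 0, 0, 0, 0, 25],
  [0, 0, 0, 0, 0, 0, 25],
  [0, 0, 0, 0, 0, 0, 25],
])

```text
time: 15.98
tool_pos: [0.4496, 0.4036, 0.1]
ee_rot: [-3.141, 0.0, 2.866]
wrist_force: [-0.2, 0.1, 0.2]
width: 0.0379
finger_force: 29.9
```

Call:
servo_tool([
  [0, 0, -0.1, 0, 0, 0, 25],
  [0, 0, -0.2, 0, 0, 0, 25],
  [0, 0, -0.35, 0, 0, 0, 25],
  [0, 0, -0.5, 0, 0, 0, 25],
  [0, 0, -0.7, 0, 0, 0, 25],
  [0, 0, -0.85, 0, 0, 0, 25],
  [0, 0, -1, 0, 0, 0, 25],
  [0, 0, -1, 0, 0, 0, 25],
  [0, 0, -1, 0, 0, 0, 25],
])

```text
time: 16.73
tool_pos: [0.45, 0.4043, 0.2016]
ee_rot: [3.139, 0.002, 2.866]
wrist_force: [0.2, -0.5, -3.8]
width: 0.0385
finger_force: 29.9
```

Call:
servo_tool([
  [0, 0, -0.2, 0, 0, 0, 25],
  [0, 0, -0.4, 0, 0, 0, 25],
  [0, 0, -0.6, 0, 0, 0, 25],
  [0, 0, -0.8, 0, 0, 0, 25],
  [0, 0, -0.8, 0, 0, 0, 25],
  [0, 0, -0.8, 0, 0, 0, 25],
])

```text
time: 17.23
tool_pos: [0.4497, 0.404, 0.2799]
ee_rot: [3.141, 0.001, 2.866]
wrist_force: [0.9, 0.3, -2.1]
width: 0.0382
finger_force: 29.9
```

```bash
python3 - <<'E'
from h import *
a=robot.snapshot("scene");b=robot.snapshot("side");o=robot.get_obs();w=robot.snapshot("wrist")
print(o["tool_pos"],o["ee_rot"])
p=robot.find_in("pan_floor","scene")[:2],robot.find_in("pan_floor","side")[:2];print(p)
r=R.from_euler("xyz",o["ee_rot"]).as_matrix(); L=o["tool_pos"]+r@[-.006,0,.092]; print("lens pred",L,proj("scene",L),proj("side",L),"top",proj("scene",L+[0,0,.13]),proj("side",L+[0,0,.13]))
for n,i in(("sceneB",a),("sideB",b),("wB",w)): cv2.imwrite(f"pics/{n}.png",cv2.cvtColor(i,cv2.COLOR_RGB2BGR))
a,b,w=[cv2.imread(f"pics/{n}.png") for n in("sceneB","sideB","wB")]
def c(im,x,y,w,h): return cv2.resize(im[y:y+h,x:x+w],(400,300),interpolation=cv2.INTER_CUBIC)
cv2.imwrite("pics/m2.png",np.vstack([np.hstack([c(a,200,180,120,90),c(b,180,190,160,120)]),np.hstack([c(b,180,200,120,90),c(w,0,0,560,420)])]))
E
```

```text
[0.44892773 0.40341267 0.27742496] [-3.13842616e+00 -2.38166195e-03  2.86632332e+00]
([{'extent': [275.6, 232.6, 84.5, 62.5], 'conf': 0.88}, {'extent': [187.9, 262.7, 28.7, 27.6], 'conf': 0.34}], [{'extent': [278.7, 215.8, 101.6, 47.8], 'conf': 0.95}])
lens pred [0.45441178 0.40156104 0.18541139] [385.29047157 275.09004985] [231.28308031 286.91688211] top [394.92319051 255.81361245] [225.80218881 236.03609193]
```

View pics/m2.png

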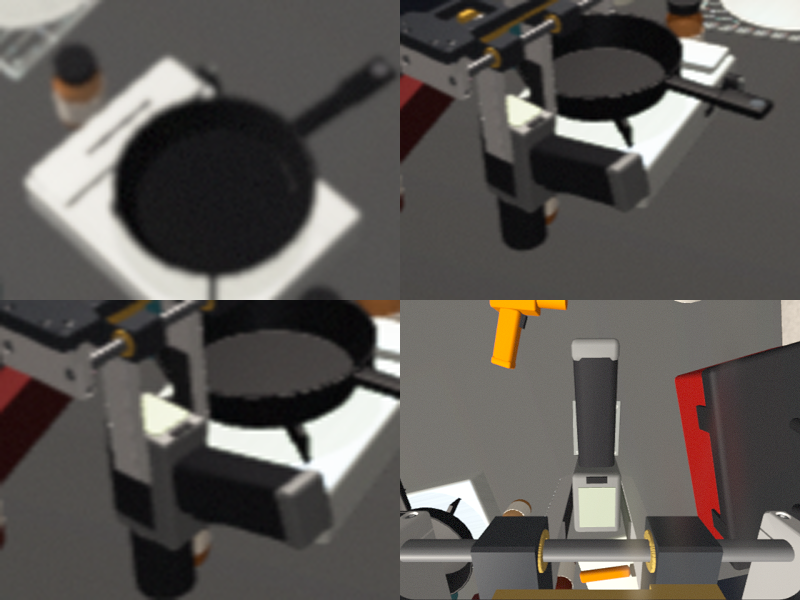

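In the side crop the lens end sits at about (229.6,287). My prediction was (231.3,286.9), so the thermometer hangs upright. The pan rim edges are clear, so I'll fit the pan centre from them.

```bash
python3 - <<'E'
from h import *
from scipy.optimize import least_squares
a=np.linspace(0,2*np.pi,400)
def ex(n,c,r=.1015,z=.137):
    q=np.array([proj(n,[c[0]+r*np.cos(t),c[1]+r*np.sin(t),z]) for t in a]); return q[:,0].min(),q[:,0].max(),q[:,1].min()
f=lambda c:np.array(ex("scene",c))-[233.9,295.4,208.5]
s=least_squares(f,[.571,.02],diff_step=1e-3);print(s.x,s.fun)
print("side resid",np.array(ex("side",s.x))[1:]-[292.8,195.2])
c=[.571,.020]; print("knob-based resid",f(c),np.array(ex("side",c))[1:]-[292.8,195.2])
E
```

```text
Traceback (most recent call last):
  File "h.py", line 9, in proj
    K,r,t=cam(n); q=K@(r@np.asarray(P,float)+t); return q[:2]/q[2]
          ~~~^^^
  File "h.py", line 5, in cam
    p=robot.camera_params(n); return np.array(p["camera_matrix"]),cv2.Rodrigues(np.array(p["rvec"],float))[0],np.array(p["tvec"],float).ravel()
ValueError: time passes only in moves, steps and waits
```

Too many calibration calls; I'll cache it.

```bash
sed -i 's/^def cam(n)/import functools\n@functools.cache\ndef cam(n)/' h.py; python3 - <<'E'
from h import *
from scipy.optimize import least_squares
a=np.linspace(0,2*np.pi,200)
def ex(n,c,r=.1015,z=.137):
    q=np.array([proj(n,[c[0]+r*np.cos(t),c[1]+r*np.sin(t),z]) for t in a]); return q[:,0].min(),q[:,0].max(),q[:,1].min()
f=lambda c:np.array(ex("scene",c))-[233.9,295.4,208.5]
s=least_squares(f,[.571,.02],diff_step=1e-3);print(s.x,s.fun)
print("side resid",np.array(ex("side",s.x))[1:]-[292.8,195.2])
c=[.571,.020]; print("knob-based resid",f(c),np.array(ex("side",c))[1:]-[292.8,195.2])
E
```

```text
[0.57432178 0.02617842] [-0.68790855  0.68746004 -0.06112318]
side resid [-0.60947859  0.74727765]
knob-based resid [-1.32027792 -0.09359707 -1.72893534] [1.21357276 0.04447263]
```

Call:
servo_tool([
  [-0.08, -0.12, 0, 0, 0, 0, 25],
  [-0.2, -0.3, 0, 0, 0, 0, 25],
  [-0.32, -0.5, 0, 0, 0, 0, 25],
  [-0.44, -0.68, 0, 0, 0, 0, 25],
  [-0.54, -0.83, 0, 0, 0, 0, 25],
])

```text
time: 17.9
tool_pos: [0.4793, 0.3067, 0.2795]
ee_rot: [-3.14, 0.0, 2.865]
wrist_force: [0.0, 0.1, -2.8]
width: 0.0379
finger_force: 29.9
```

Call:
servo_tool([
  [-0.13, -0.2, 0, 0, 0, 0, 25],
  [-0.27, -0.42, 0, 0, 0, 0, 25],
  [-0.4, -0.62, 0, 0, 0, 0, 25],
  [-0.54, -0.83, 0, 0, 0, 0, 25],
])

```text
time: 18.23
tool_pos: [0.5082, 0.2125, 0.2796]
ee_rot: [-3.141, -0.0, 2.866]
wrist_force: [0.9, 0.5, -3.0]
width: 0.0377
finger_force: 29.9
```

Call:
servo_tool([
  [-0.13, -0.2, 0, 0, 0, 0, 25],
  [-0.27, -0.42, 0, 0, 0, 0, 25],
  [-0.4, -0.62, 0, 0, 0, 0, 25],
  [-0.54, -0.83, 0, 0, 0, 0, 25],
])

```text
time: 18.57
tool_pos: [0.5375, 0.1179, 0.2797]
ee_rot: [-3.141, -0.0, 2.866]
wrist_force: [0.6, 1.6, -3.4]
width: 0.038
finger_force: 29.9
```

Call:
servo_tool([
  [-0.13, -0.2, 0, 0, 0, 0, 25],
  [-0.27, -0.42, 0, 0, 0, 0, 25],
  [-0.38, -0.6, 0, 0, 0, 0, 25],
  [-0.48, -0.74, 0, 0, 0, 0, 25],
  [-0.54, -0.83, 0, 0, 0, 0, 25],
  [-0.54, -0.83, 0, 0, 0, 0, 25],
  [-0.54, -0.83, 0, 0, 0, 0, 25],
  [-0.54, -0.83, 0, 0, 0, 0, 25],
])

```text
time: 19.23
tool_pos: [0.5667, 0.0262, 0.28]
ee_rot: [3.141, -0.0, 2.867]
wrist_force: [-0.3, 0.7, -1.9]
width: 0.0382
finger_force: 29.9
```

```bash
cat > look.py <<'E'
from h import *
import sys
a=robot.snapshot("scene");b=robot.snapshot("side");o=robot.get_obs();w=robot.snapshot("wrist")
print(o["time"],o["tool_pos"],o["ee_rot"],o["finger_force"])
r=R.from_euler("xyz",o["ee_rot"]).as_matrix(); L=o["tool_pos"]+r@[-.006,0,.092]; print("lens pred",L,proj("scene",L),proj("side",L),"above floor",proj("side",[.573,.022,.098]))
for n,i in(("sceneC",a),("sideC",b),("wC",w)): cv2.imwrite(f"pics/{n}.png",cv2.cvtColor(i,cv2.COLOR_RGB2BGR))
a,b,w=[cv2.imread(f"pics/{n}.png") for n in("sceneC","sideC","wC")]
def c(im,x,y,w,h): return cv2.resize(im[y:y+h,x:x+w],(400,300),interpolation=cv2.INTER_CUBIC)
cv2.imwrite(sys.argv[1],np.vstack([np.hstack([c(a,200,160,120,90),c(b,200,140,120,90)]),np.hstack([c(a,0,0,560,420),c(w,0,0,560,420)])]))
E
python3 look.py pics/m3.png
```

```text
19.3333 [0.566815   0.0266036  0.28020039] [3.14131803e+00 3.73084308e-05 2.86784005e+00] 29.86589401960373
lens pred [0.57260171 0.02500492 0.18820061] [264.25394398 226.76005129] [257.55036029 197.03379115] above floor [259.45579238 222.96613166]
```

View pics/m3.png

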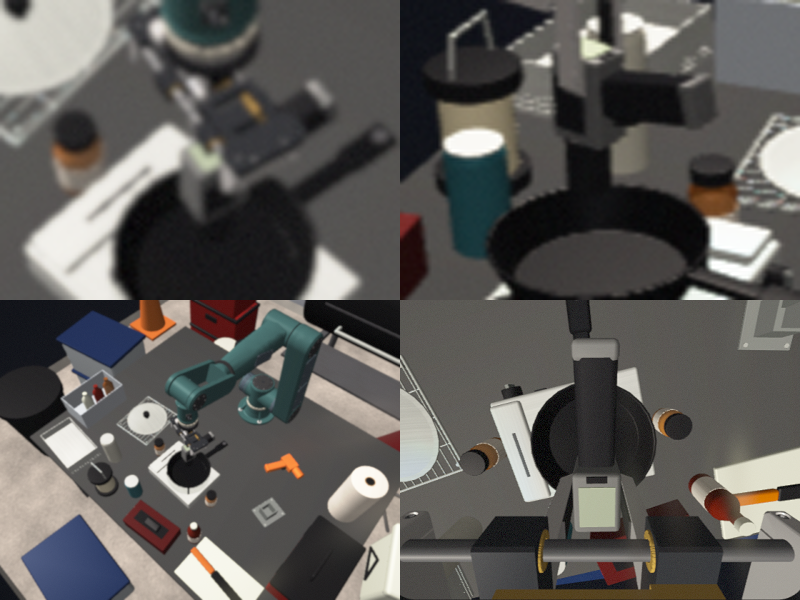

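The thermometer hangs upright over the pan. In the side view the nose is at u≈257 and the pan centre at u≈259.5, so it is centred to within a few millimetres. I'll descend 70 mm.

Call:
servo_tool([
  [0, -0.03, 0.05, 0, 0, 0, 25],
  [0, -0.03, 0.15, 0, 0, 0, 25],
  [0, -0.03, 0.25, 0, 0, 0, 25],
  [0, -0.03, 0.35, 0, 0, 0, 25],
  [0, -0.03, 0.45, 0, 0, 0, 25],
  [0, -0.03, 0.55, 0, 0, 0, 25],
  [0, -0.03, 0.62, 0, 0, 0, 25],
  [0, -0.03, 0.66, 0, 0, 0, 25],
  [0, -0.03, 0.69, 0, 0, 0, 25],
  [0, -0.03, 0.69, 0, 0, 0, 25],
  [0, -0.03, 0.69, 0, 0, 0, 25],
  [0, -0.03, 0.69, 0, 0, 0, 25],
])

```text
time: 20.38
tool_pos: [0.5667, 0.0226, 0.2118]
ee_rot: [3.141, 0.001, 2.866]
wrist_force: [-0.8, -0.1, -2.8]
width: 0.0379
finger_force: 29.9
```

```bash
python3 look.py pics/m4.png
```

```text
20.4833 [0.56663951 0.0226564  0.21181295] [3.14140884e+00 1.36205561e-03 2.86627762e+00] 29.865957498550415
lens pred [0.57253873 0.0210075  0.11982121] [264.02697084 236.34575853] [259.36646631 216.61091406] above floor [259.45579238 222.96613166]
```

View pics/m4.png

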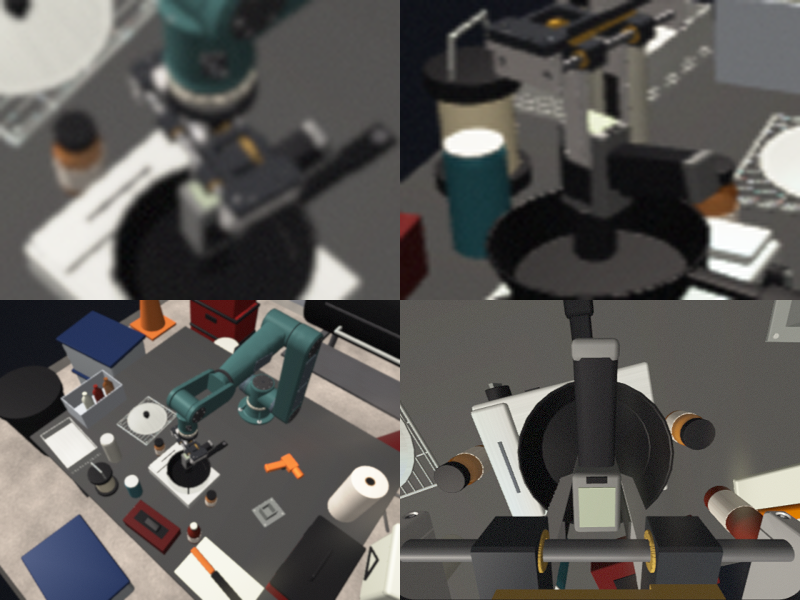

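The thermometer hangs upright in the middle of the pan, with its nose at side crop (597,255). That puts the lens about 2 cm above the floor with no contact, so I'll hand in.

```bash
python3 -c "
from bench import robot
print(robot.close_job())"
```

```text
the job is handed in; nothing more can be done
None
```

I handed the job in at about 20.5 s: the lid is flat and released on the rack, and the gripped thermometer is upright with its lens about 2 cm above the middle of the pan floor. No verdict was returned.

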